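# Repack the flow-meter accessory tray

### The arm

A 6-joint arm with a two-finger parallel gripper is mounted at the origin on a cart in front of the work surface, level with it; the furniture and walls round the work are solid. World frame = base frame: x ahead of the robot, y to its left, z up, the work surface at z = 0. Lengths are in m, angles in rad, forces in N, time in s.
With the tool pointing down it reaches from about 0.25 to 0.775 m from the base axis. Payload 4 kg.
Tool frame: the origin (TCP) lies at the very end of the fingers, on their centre line; the grasp point (between the pads) lies 19 mm behind it; z points along the fingers, y is the line along which they close (so a half turn about z gives the same grasp; the last joint's range is limited). The gripper opens to 94 mm and grips with 3 to 60 N. Pads are 16 mm wide; open, the fingers measure 119 mm over their backs; the gripper's body (75 mm by 177 mm) begins 78 mm behind the grasp point.
Start: joints at [1.014, 0.087, 1.371, -0, 1.684, -0.103], TCP at [0.241, 0.494, 0.206] pointing down, gripper open.
Joint ranges: [-3.1, 3.1], [-0.76, 2.03], [0.27, 2.55], [-1.08, 4.22], [0.17, 2.65], [-2.57, 2.57]. Speed limits (rad/s): [2.79, 2.79, 3.14, 3.14, 3.14, 3.14].

### API

Orientations are given as a unit quaternion [x, y, z, w].
In Python, from plant import bot gives the robot as it stands.
- The arm moves only by the shell command python3 -m creep 'ROWS' [FORCE]. ROWS is JSON, one flat list of numbers, 7 for each row, row after row: the shift along the tool's x, y, z in cm, then the turn, a rotation vector about the tool's x, y, z in rad, then the closure, from 0 (fully open) to 1 (shut). A call has 1 to 20 rows; each row shifts and turns the commanded pose from where the row before left it, along the tool's axes as they then stand; what a row does not reach is not made up. A row lasts 1/8 s, in which the tool goes at most 62.5 mm and 10.7 degrees, less where a joint would pass 70% of its speed; a pose out of reach is approached as far as the arm can. A call is refused whole if a number of a shift passes 6.25 or a number of a turn 0.188, either way. A call with a gripper value outside its range is refused whole. The fingers move at their own pace and stop on an object; FORCE is the grip in N (left out, the last holds). Time passes only in rows, so rows that do not move let the fingers close. It gives the time, the measured TCP pose, the force, the opening and the grip force at its end, in the units of the state.
- bot.read_state(): the state, without advancing time (a new reading comes with each control period).
- bot.grab_frame(name): name is "scene" or "side" or "wrist"; returns the picture (420x560x3 uint8, blue, green, red); there is no depth.
- bot.camera_model(name): a dict with "vfov" (degrees; the focal length in pixels is half the picture's height over the tangent of half this angle, whatever the lens; pixels are square), "cx", "cy" (the principal point, pixels), "k1" (the pictures are not rectified: a ray, as slopes to the right and down, at radius r is drawn at 1 + k1 r^2 times it, then the intrinsics apply), "R" (3x3) and "t" (3): a world point X has camera coordinates R X + t. Camera axes: x right, y down, z forward; pixel columns grow to the right and rows downward; lengths in m; the calibration is good to about 2 mm. A picture is of the moment at which its call begins: read the wrist's pose just before it. camera_model takes no time and is no camera call; for the wrist camera it gives the pose at the moment of the call.
- bot.sign_off(): hands the job in; it is judged then, once.
The state is a dict: "time_s": time; "q": joint angles; "qd": joint speeds; "joint_torque": joint torques, N m; "ee_pos": TCP position; "orientation": TCP orientation; "wrist_force": force on the tool from outside, world axes, zero at the start; "moment": the same for the moment, N m; "gripper_width": finger opening in m; "grasp_force": force on a finger pad.
Only numpy, scipy, OpenCV 4.12 (cv2) and the standard library are available. Lean on these libraries where they do the work, as an engineer would, in place of code of your own. Each camera call takes 0.05 s, during which the arm holds its last target. There are 200 camera calls.

### The job

Put the airflow meter's accessories back in the blue tray, each lying in the nest shaped for it: the grey flow probe, the black rubber squeeze bulb, the nine-volt battery and the stopwatch. Set each one down into its nest, flat and fully in, without dropping it. The red-and-white marker pen and the black mains plug only look alike: leave them lying where they are.

Things in the scene. Friction and masses are not known exactly. Their poses are not given: they have to be found in the camera images.
- flow_probe: Grey flow probe with an orange-red band, a slim round stick lying on a grey-green 2 mm pad, 17 x 115 x 16 mm (x, y, z), 45 g. Thicker handle (16 mm) towards one end. Origin: centre of its underside; its y axis runs along it, z up. Grip across x.
- bulb: Black rubber squeeze bulb with a whitish valve, 44 x 95 x 42 mm, 55 g, stiff to the fingers. Lies on a grey-green 2 mm pad. Origin: centre of its underside; its y axis runs along it from one end to the other (the thick body lies at -28 to +48 mm, the thin whitish valve at the -y end), z up. Grip across x at the origin or up to 15 mm towards +y.
- battery: Nine-volt block battery, black with an orange end, lying flat on a 2 mm pad, 26 x 50 x 17 mm, 45 g. Origin: centre of its underside; y along its length, z up. Grip across x. Mind the oven behind the right-hand pad when travelling: its front is at x = 0.61 m, its handle at 0.57 m, from y = -0.13 m to the right, 0.33 m high.
- stopwatch: Black oval stopwatch with a grey display and small buttons on its rim, lying flat, face up, 63 x 58 x 17 mm (x, y, z), 55 g. Origin: centre of its underside, z up. Grip across y, 58 mm.
- marker: Red-and-white marker pen, 17 x 134 x 19 mm, not part of the kit: stays where it lies. Origin: centre of its underside, y along it.
- plug: Black moulded mains plug with two brass pins, 26 x 49 x 20 mm, not part of the kit: stays where it lies. Origin: centre of its underside, y along it.
- probe_nest: Dark grey insert, fixed on the blue tray (rim 9 mm), for the flow probe: 86 x 146 mm (x, y), yellow-floored long narrow pocket, 26 x 125 mm. Origin: centre of its underside, z=5 mm, z up. Pocket floor 5 mm, top 17 mm above the origin; walls lean out 5 mm. At floor level a 44 mm wide finger gap crosses the middle along x. Next insert: 87 mm off in x, so open fingers sparingly.
- bulb_nest: Dark grey insert, fixed on the blue tray (rim 9 mm), for the squeeze bulb: 86 x 146 mm (x, y), yellow-floored long wide pocket, 54 x 105 mm. Origin: centre of its underside, z=5 mm, z up. Pocket floor 5 mm, top 17 mm above the origin; walls lean out 5 mm. At floor level a 44 mm wide finger gap crosses the middle along x. Next insert: 87 mm off in x, so open fingers sparingly.
- battery_nest: Dark grey insert, fixed on the blue tray (rim 9 mm), for the battery: 86 x 86 mm (x, y), yellow-floored oblong pocket, 36 x 60 mm. Origin: centre of its underside, z=5 mm, z up. Pocket floor 5 mm, top 17 mm above the origin; walls lean out 5 mm. At floor level a 32 mm wide finger gap crosses the middle along x. Next insert: 87 mm off in x, so open fingers sparingly.
- stopwatch_nest: Dark grey insert, fixed on the blue tray (rim 9 mm), for the stopwatch: 86 x 86 mm (x, y), yellow-floored round pocket 72 mm across. Origin: centre of its underside, z=5 mm, z up. Pocket floor 5 mm, top 17 mm above the origin; walls lean out 5 mm. At floor level a 34 mm wide finger gap crosses the middle along x. Next insert: 87 mm off in x, so open fingers sparingly.
Things that resemble listed ones, but are neither listed nor needed, are in the scene too. There is more than one size of the bulb; the job needs the smaller.

How it is judged:
By the outcome, as a careful person would: the job done as asked, in the order asked, and still so for the second after the job is handed in, with the robot touching nothing.
It also fails if it takes over 128 s, if anything falls off the work surface, if the arm or the gripper's body presses on something with over 40 N, if the wrist force passes 120 N, or if a joint passes its speed limit or range.

## Working session

There is one attempt and no reset: what is moved stays moved. The work goes in short steps, Python scripts to look and compute and a shell command to move; the robot and the scene stay as the last step left them, time stands still between calls to the robot, and variables do not carry over. Pictures are saved under pics/ and viewed, at most 16 in all, crops included, and the job is handed in when it is done.

```bash
ls; mkdir -p pics
python3 - <<'E'
from plant import bot
import cv2,numpy as np
s=bot.read_state();print({k:np.round(v,3).tolist() for k,v in s.items()})
for n in("scene","side"):
    cv2.imwrite(f"pics/{n}0.png",bot.grab_frame(n));m=bot.camera_model(n);print(n,m)
E
```

```text
pics
{'time_s': 0.0, 'q': [1.014, 0.088, 1.372, -0.0, 1.684, -0.103], 'qd': [-0.0, -0.001, 0.001, -0.0, -0.001, -0.002], 'joint_torque': [-0.001, -34.018, -30.243, 0.072, 0.033, -0.0], 'ee_pos': [0.241, 0.494, 0.204], 'orientation': [0.225, 0.974, -0.001, -0.0], 'wrist_force': [0.537, 0.069, -0.579], 'moment': [0.025, -0.017, -0.059], 'grasp_force': 0.0, 'gripper_width': 0.094}
scene {'vfov': 51.29622220879785, 'cx': 281.8039650342123, 'cy': 206.99738143035012, 'k1': 0.04533006052402912, 'R': array([[ 0.70382705, -0.71007856,  0.02039423],
       [-0.43164749, -0.45029596, -0.78160987],
       [ 0.56418785,  0.54131506, -0.6234341 ]]), 't': array([-0.38234949,  0.26822949,  0.92241221])}
side {'vfov': 50.70104425177303, 'cx': 285.97431409529014, 'cy': 214.2304980818623, 'k1': -0.08790797789198822, 'R': array([[-0.99028404, -0.13747671, -0.02092081],
       [-0.04441746,  0.45527406, -0.88924272],
       [ 0.13177487, -0.87967362, -0.456957  ]]), 't': array([0.54985157, 0.03558847, 1.39703899])}
```

View pics/scene0.png

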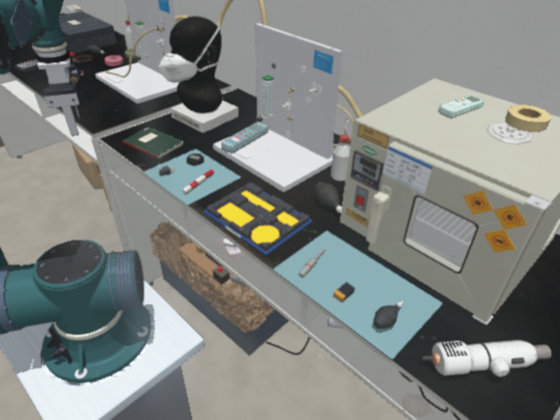

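View pics/side0.png

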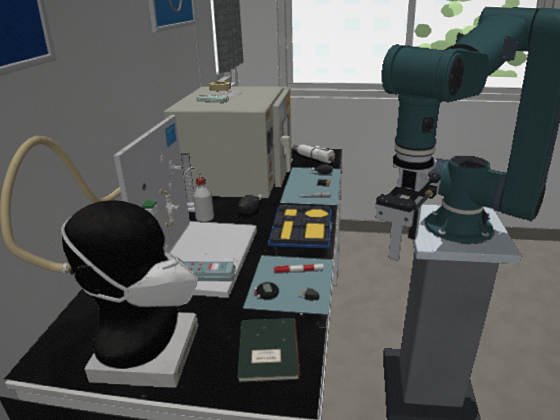

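The scene shows, on the left pad, the plug (165,171), stopwatch (195,158) and marker (198,181). The tray is at (258,217). On the right pad are the probe (312,262), battery (344,291) and one bulb (388,315). A second bulb lies by the oven at (328,195). Next is one enlarged crop, with sizes measured by ray casting.

```bash
cat > h.py <<'E'
import cv2,numpy as np
from plant import bot
def cam(n):
    m=bot.camera_model(n);return m
def cast(m,uv,z,h=420):
    f=h/2/np.tan(np.radians(m["vfov"]/2));uv=np.atleast_2d(np.asarray(uv,float))
    d=np.c_[(uv[:,0]-m["cx"])/f,(uv[:,1]-m["cy"])/f];p=d.copy()
    for _ in range(20):p=d/(1+m["k1"]*(p**2).sum(1,keepdims=True))
    R=np.array(m["R"]);c=-R.T@np.array(m["t"]);r=np.c_[p,np.ones(len(p))]@R
    return (c+r*((z-c[2])/r[:,2])[:,None])[:,:2]
def rect(m,cnt,z):
    """min-area rectangle of a contour on the plane z: centre mm, (short,long) mm, long-axis angle deg"""
    P=(cast(m,cnt.reshape(-1,2),z)*1000).astype(np.float32)
    b=cv2.boxPoints(cv2.minAreaRect(P));e=[b[1]-b[0],b[2]-b[1]]
    L=[np.linalg.norm(x) for x in e];i=int(np.argmax(L))
    a=np.degrees(np.arctan2(e[i][1],e[i][0]))%180
    return np.round(b.mean(0),1).tolist(),np.round(sorted(L),1).tolist(),round(float(a),1)
def cnts(mask,amin):
    c,_=cv2.findContours(mask.astype(np.uint8),cv2.RETR_EXTERNAL,cv2.CHAIN_APPROX_NONE)
    return [x for x in c if cv2.contourArea(x)>=amin]
E
python3 - <<'E'
from h import *
im=cv2.imread("pics/scene0.png");m=cam("scene")
cv2.imwrite("pics/crop0.png",cv2.resize(im[140:340,140:440],None,fx=2.6,fy=2.6,interpolation=cv2.INTER_CUBIC))
hsv=cv2.cvtColor(im,cv2.COLOR_BGR2HSV)
y=cv2.inRange(hsv,(20,150,120),(35,255,255));y[:180]=0;y[255:]=0;y[:,:200]=0;y[:,315:]=0
print("yellow");[print(x.reshape(-1,2).mean(0).round(),rect(m,x,.010)) for x in cnts(y,20)]
for nm,(x0,y0,x1,y1),z in(("left",(145,148,240,205),.01),("right",(280,235,440,350),.01)):
    pad=cv2.inRange(hsv,(85,40,90),(110,140,230));pad[:y0]=0;pad[y1+10:]=0;pad[:,:x0]=0;pad[:,x1:]=0
    big=max(cnts(pad,50),key=cv2.contourArea);print(nm,"pad",rect(m,big,.002))
    hull=np.zeros(pad.shape,np.uint8);cv2.fillPoly(hull,[cv2.convexHull(big)],255);hull=cv2.erode(hull,np.ones((5,5)))
    for x in cnts((hull>0)&(pad==0),15):print(x.reshape(-1,2).mean(0).round(),rect(m,x,z))
b=((hsv[...,2]<75)*255).astype(np.uint8);b[:175]=0;b[220:]=0;b[:,:308]=0;b[:,350:]=0
[print("big",x.reshape(-1,2).mean(0).round(),rect(m,x,.02)) for x in cnts(b,60)]
E
```

```text
yellow
[264. 234.] ([459.5, -18.0], [66.80000305175781, 75.69999694824219], 148.6)
[287. 219.] ([544.0999755859375, -16.200000762939453], [38.400001525878906, 58.20000076293945], 90.7)
[235. 214.] ([453.6000061035156, 99.30000305175781], [56.5, 101.5999984741211], 91.6)
[257. 200.] ([540.5999755859375, 101.69999694824219], [29.100000381469727, 121.30000305175781], 92.0)
left pad ([493.29998779296875, 352.70001220703125], [208.1999969482422, 243.8000030517578], 90.0)
[198. 181.] ([480.5, 300.20001220703125], [29.399999618530273, 149.8000030517578], 12.7)
[167. 170.] ([443.70001220703125, 413.70001220703125], [43.70000076293945, 45.400001525878906], 46.8)
[195. 159.] ([546.5, 406.29998779296875], [53.599998474121094, 61.20000076293945], 46.9)
right pad ([493.79998779296875, -291.0], [208.1999969482422, 348.29998779296875], 90.0)
[388. 315.] ([474.20001220703125, -395.0], [43.70000076293945, 98.30000305175781], 15.9)
[343. 292.] ([452.20001220703125, -288.3999938964844], [34.20000076293945, 57.900001525878906], 3.0)
[312. 262.] ([473.29998779296875, -176.1999969482422], [19.299999237060547, 117.0999984741211], 7.6)
big [325. 198.] ([696.4000244140625, -33.599998474121094], [110.19999694824219, 218.10000610351562], 42.1)
```

View pics/crop0.png

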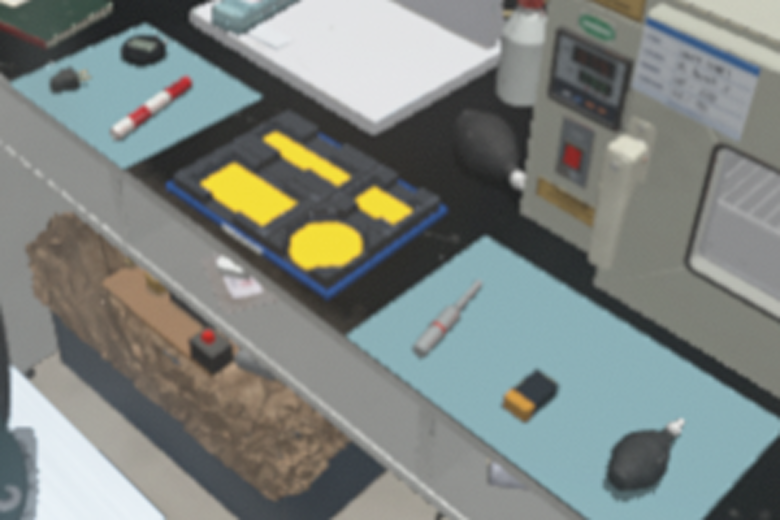

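The smaller bulb is the one on the pad at (388,315). It measures 44 x 98 mm, while the one by the oven at (328,195) is clearly larger. The nests are, by pocket shape: probe (257,200), bulb (235,214), battery (287,219) and stopwatch (264,234). On the left pad the two-pin item is the plug and the oval is the stopwatch. I'll now write a helper and go above the probe.

```bash
cat >> h.py <<'E'
from scipy.spatial.transform import Rotation as Ro
def go(x,y,z,psi):
    """print the turn (rad, tool) to tool-y at angle psi deg, pointing down; and shift (cm) in axes before and after the turn"""
    s=bot.read_state();R=Ro.from_quat(s["orientation"]);p=np.radians(psi)
    T=Ro.from_matrix(np.c_[[np.cos(p-np.pi/2)*-1,np.sin(p-np.pi/2)*-1,0],[np.cos(p),np.sin(p),0],[0,0,-1]])
    d=(np.array([x,y,z])-s["ee_pos"])*100
    print("t",round(s["time_s"],2),"turn",(R.inv()*T).as_rotvec().round(3),"shift before",R.inv().apply(d).round(2),"after",T.inv().apply(d).round(2),"F",np.round(s["wrist_force"],1))
E
python3 -c "
from h import *
go(.473,-.176,.2,-82.4)"
```

```text
t 0.1 turn [-1.000e-03  2.000e-03  2.555e+00] shift before [-50.23 -50.03   0.53] after [14.15 69.47  0.44] F [ 0.2 -0.3 -0.8]
```

```bash
python3 -m creep '[-4.2,-4.2,0,0,0,0,0.3,-4.2,-4.2,0,0,0,0,0.3,-4.2,-4.2,0,0,0,0,0.3,-4.2,-4.2,0,0,0,0,0.3,-4.2,-4.2,0,0,0,0,0.3,-4.2,-4.2,0,0,0,0,0.3,-4.2,-4.2,0,0,0,0,0.3,-4.2,-4.2,0,0,0,0,0.3,-4.2,-4.2,0,0,0,0,0.3,-4.2,-4.2,0,0,0,0,0.3,-4.2,-4.2,0,0,0,0,0.3,-4.2,-4.2,0,0,0,0,0.3]' 20
python3 -m creep '[0,0,0,0,0,0.183,0.3,0,0,0,0,0,0.183,0.3,0,0,0,0,0,0.183,0.3,0,0,0,0,0,0.183,0.3,0,0,0,0,0,0.183,0.3,0,0,0,0,0,0.183,0.3,0,0,0,0,0,0.183,0.3,0,0,0,0,0,0.183,0.3,0,0,0,0,0,0.183,0.3,0,0,0,0,0,0.183,0.3,0,0,0,0,0,0.183,0.3,0,0,0,0,0,0.183,0.3,0,0,0,0,0,0.183,0.3,0,0,0,0,0,0.183,0.3]'
python3 -c "
from h import *
cv2.imwrite('pics/w1.png',bot.grab_frame('wrist'));print(cam('wrist'))
go(.473,-.176,.2,-82.4)"
```

```text
time_s: 1.6
ee_pos: [0.4733, -0.1815, 0.205]
orientation: [0.225, 0.974, 0.0, -0.0]
wrist_force: [0.6, 0.7, 0.4]
gripper_width: 0.0657
grasp_force: 0.0
time_s: 3.35
ee_pos: [0.4729, -0.1794, 0.2048]
orientation: [0.998, 0.06, -0.001, -0.0]
wrist_force: [0.2, -0.2, -0.1]
gripper_width: 0.0658
grasp_force: 0.0
{'vfov': 68.91350268691075, 'cx': 277.8348414129391, 'cy': 208.15059656273638, 'k1': 0.011395504173391037, 'R': array([[ 1.15692720e-01, -9.93285036e-01,  1.79655176e-04],
       [-9.53012460e-01, -1.10950994e-01,  2.81881407e-01],
       [-2.79968651e-01, -3.27828403e-02, -9.59449238e-01]]), 't': array([-0.23290453,  0.40237405,  0.51737527])}
t 3.4 turn [-0.001  0.001 -0.017] shift before [ 0.05 -0.34  0.48] after [ 0.06 -0.34  0.48] F [ 0.2 -0.1 -0.4]
```

View pics/w1.png

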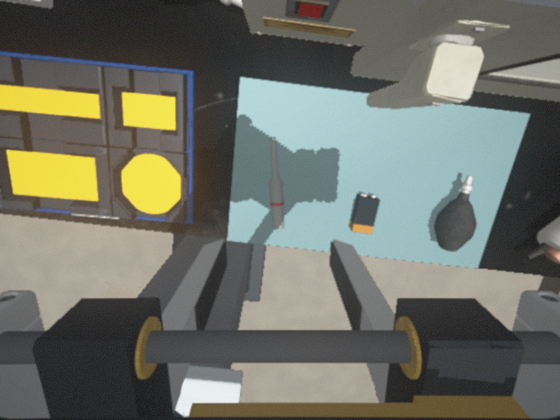

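The wrist view shows the probe (277,185), battery (364,213), bulb (457,220) and the nests at upper left. I'll measure them from here.

```bash
cat >> h.py <<'E'
def wrist(name,zs=.010,roi=(0,0,560,245)):
    m=cam("wrist");im=bot.grab_frame("wrist");cv2.imwrite(f"pics/{name}.png",im);return m,im
def meas(m,im,z=.010,ymax=262,pad=True):
    hsv=cv2.cvtColor(im,cv2.COLOR_BGR2HSV)
    y=cv2.inRange(hsv,(22,150,120),(35,255,255));y[ymax:]=0
    for x in cnts(y,150):print("Y",x.reshape(-1,2).mean(0).round(),rect(m,x,.010))
    p=cv2.inRange(hsv,(85,25,40),(112,150,240));p[ymax:]=0
    for big in cnts(p,4000) if pad else []:
        print("pad",rect(m,big,.002))
        hull=np.zeros(p.shape,np.uint8);cv2.fillPoly(hull,[cv2.convexHull(big)],255);hull=cv2.erode(hull,np.ones((7,7)))
        for x in cnts((hull>0)&(p==0),60):print("  ",x.reshape(-1,2).mean(0).round(),rect(m,x,z))
E
python3 - <<'E'
from h import *
m=cam("wrist");im=cv2.imread("pics/w1.png");meas(m,im)
E
```

```text
Y [151. 183.] ([458.6000061035156, -22.299999237060547], [73.4000015258789, 73.4000015258789], 48.6)
Y [ 52. 175.] ([455.79998779296875, 96.0], [55.70000076293945, 103.80000305175781], 91.5)
Y [149. 111.] ([545.5, -20.200000762939453], [37.400001525878906, 60.900001525878906], 91.4)
Y [ 49. 101.] ([542.7000122070312, 92.5], [27.799999237060547, 112.30000305175781], 91.5)
pad ([504.5, -307.0], [227.89999389648438, 380.29998779296875], 90.3)
   [342. 247.] ([402.6000061035156, -273.8999938964844], [13.600000381469727, 35.400001525878906], 77.3)
   [360. 225.] ([434.20001220703125, -290.70001220703125], [22.399999618530273, 36.79999923706055], 57.9)
   [455. 216.] ([464.20001220703125, -417.70001220703125], [47.29999923706055, 96.5], 167.5)
   [275. 184.] ([475.3999938964844, -176.8000030517578], [17.799999237060547, 115.5], 9.5)
   [515. 181.] ([505.5, -472.3999938964844], [25.600000381469727, 154.89999389648438], 179.9)
   [346.  85.] ([594.5999755859375, -265.20001220703125], [26.600000381469727, 287.6000061035156], 85.4)
```

```bash
python3 -c "
from h import *
go(.475,-.177,.0045,-81.5)"
```

```text
t 3.4 turn [-0.001  0.001 -0.032] shift before [ 0.26 -0.21 20.03] after [ 0.25 -0.21 20.03] F [ 0.2 -0.1 -0.4]
```

```bash
python3 -m creep '[0.25,-0.2,3,0,0,-0.032,0.4,0,0,5,0,0,0,0.4,0,0,5,0,0,0,0.4,0,0,3.5,0,0,0,0.4,0,0,1.5,0,0,0,0.4,0,0,1,0,0,0,0.4,0,0,0.5,0,0,0,0.4,0,0,0,0,0,0,0.4]' 20
python3 -c "
from h import *
go(.475,-.177,.0045,-81.5)"
```

```text
time_s: 4.4
ee_pos: [0.4761, -0.1776, 0.0113]
orientation: [0.997, 0.079, 0.001, 0.0]
wrist_force: [0.5, -0.3, -0.2]
gripper_width: 0.0564
grasp_force: 0.0
t 4.4 turn [ 0.001 -0.001  0.01 ] shift before [-0.1  -0.08  0.68] after [-0.1  -0.07  0.68] F [ 0.5 -0.3 -0.2]
```

```bash
python3 -m creep '[0,0,0.65,0,0,0,0.4,0,0,0,0,0,0,0.4,0,0,0,0,0,0,1,0,0,0,0,0,0,1,0,0,0,0,0,0,1,0,0,0,0,0,0,1,0,0,0,0,0,0,1,0,0,0,0,0,0,1]' 20
python3 -c "
from h import *
go(.475,-.177,.0045,-81.5)"
```

```text
time_s: 5.4
ee_pos: [0.4754, -0.1772, 0.004]
orientation: [0.997, 0.079, 0.0, -0.0]
wrist_force: [0.3, 1.2, 0.7]
gripper_width: 0.0159
grasp_force: 20.0
t 5.4 turn [-0.    -0.     0.009] shift before [-0.04 -0.03 -0.05] after [-0.04 -0.03 -0.05] F [0.3 1.2 0.7]
```

```bash
python3 -m creep '[0,0,-1,0,0,0,1,0,0,-3,0,0,0,1,0,0,-5,0,0,0,1,0,0,-5,0,0,0,1,0,-5,0,0,0,0,1,0,-5,0,0,0,0,1,0,-5,0,0,0,0,1,0,-5,0,0,0,0,1,0,-5,0,0,0,0,1]'
python3 -m creep '[0,0,0,0,0,-0.18,1,0,0,0,0,0,-0.18,1,0,0,0,0,0,-0.18,1,0,0,0,0,0,-0.18,1,0,0,0,0,0,-0.18,1,0,0,0,0,0,-0.18,1,0,0,0,0,0,-0.18,1,0,0,0,0,0,-0.18,1,0,0,0,0,0,0,1]'
python3 -c "
from h import *
m,im=wrist('w2');meas(m,im,pad=False,ymax=420)
go(.5425,.098,.10,1.5)"
```

```text
time_s: 6.52
ee_pos: [0.4358, 0.0711, 0.1448]
orientation: [0.997, 0.079, 0.001, 0.0]
wrist_force: [0.5, 0.0, -0.4]
gripper_width: 0.0158
grasp_force: 20.0
time_s: 7.65
ee_pos: [0.4362, 0.0696, 0.1445]
orientation: [0.698, 0.716, 0.0, 0.0]
wrist_force: [0.2, -0.2, -1.0]
gripper_width: 0.0156
grasp_force: 20.0
Y [322. 272.] ([490.0, -13.399999618530273], [9.0, 42.0], 107.5)
Y [370. 275.] ([544.5999755859375, -17.799999237060547], [37.599998474121094, 54.79999923706055], 91.8)
Y [291. 176.] ([454.3999938964844, 95.9000015258789], [54.79999923706055, 104.0999984741211], 91.4)
Y [380. 171.] ([541.0999755859375, 98.4000015258789], [27.399999618530273, 125.80000305175781], 91.8)
t 7.7 turn [ 0.001  0.    -0.002] shift before [ 2.59 10.7   4.45] after [ 2.56 10.7   4.44] F [ 0.6  0.3 -0.4]
```

View pics/w2.png

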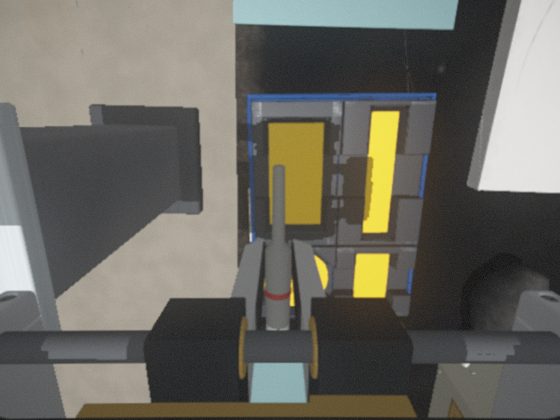

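The held probe runs straight from (279,167) to (277,327). I'll check its offset against the TCP.

```bash
python3 -c "
from h import *
m=cam('wrist');e=cast(m,[(279,166),(277.5,328)],.151);print(e,e.mean(0),np.diff(e,axis=0))"
```

```text
[[0.43602436 0.12639015]
 [0.43770435 0.01925064]] [0.43686436 0.07282039] [[ 0.00168   -0.1071395]]
```

```bash
python3 -m creep '[1.3,5.25,0,0,0,0,1,1.3,5.2,0,0,0,0,1,0,0,4,0,0,0,1,0,0,4,0,0,0,1,0,0,0,0,0,0,1,0,0,0,0,0,0,1]'
python3 -c "
from h import *
go(.5412,.0985,.0125,1.6)"
```

```text
time_s: 8.45
ee_pos: [0.5408, 0.0985, 0.0656]
orientation: [0.698, 0.716, 0.001, 0.001]
wrist_force: [-0.5, 0.5, 0.6]
gripper_width: 0.016
grasp_force: 20.0
t 8.45 turn [ 0.002 -0.    -0.002] shift before [0.   0.03 5.31] after [0.   0.04 5.31] F [-0.5  0.5  0.6]
```

```bash
python3 -m creep '[0,0,2.5,0,0,0,1,0,0,1.3,0,0,0,1,0,0,0.6,0,0,0,1,0,0,0.4,0,0,0,1,0,0,0.3,0,0,0,1,0,0,0,0,0,0,1,0,0,0,0,0,0,1]'
python3 -c "
from h import *
go(.5412,.0985,.0125,1.6)"
```

```text
time_s: 9.32
ee_pos: [0.5401, 0.0985, 0.0133]
orientation: [0.698, 0.717, 0.0, 0.0]
wrist_force: [0.2, 0.4, -0.2]
gripper_width: 0.016
grasp_force: 20.0
t 9.32 turn [ 0.001 -0.    -0.001] shift before [-0.    0.11  0.08] after [-0.    0.11  0.08] F [ 0.2  0.4 -0.2]
```

```bash
python3 -m creep '[0,0.1,0.15,0,0,0,1,0,0,0,0,0,0,1,0,0,0,0,0,0,0.75,0,0,0,0,0,0,0.6,0,0,0,0,0,0,0.6,0,0,0,0,0,0,0.6]'
python3 -m creep '[0,0,-1,0,0,0,0.6,0,0,-4,0,0,0,0.6,0,0,-5,0,0,0,0.6,0,0,-5,0,0,0,0.6,-6,0,0,0,0,0,0.4,-6,0,0,0,0,0,0.4,0,0,0,0,0,0,0.4]'
python3 -c "
from h import *
m,im=wrist('w3');meas(m,im,pad=False,ymax=420)"
```

```text
time_s: 10.07
ee_pos: [0.5409, 0.0984, 0.0114]
orientation: [0.698, 0.717, 0.0, -0.0]
wrist_force: [0.5, 0.6, 0.0]
gripper_width: 0.0379
grasp_force: 0.0
time_s: 10.95
ee_pos: [0.5443, -0.0252, 0.1625]
orientation: [0.7, 0.715, 0.0, 0.001]
wrist_force: [-0.2, 1.2, 0.4]
gripper_width: 0.0563
grasp_force: 0.0
Y [278. 189.] ([544.7999877929688, -19.399999618530273], [36.400001525878906, 60.5], 92.1)
Y [199. 190.] ([457.8999938964844, -22.0], [73.5, 73.5], 46.1)
Y [189.  72.] ([454.70001220703125, 95.30000305175781], [55.29999923706055, 106.4000015258789], 91.9)
Y [277.  70.] ([541.2000122070312, 98.4000015258789], [26.899999618530273, 125.19999694824219], 91.9)
```

View pics/w3.png

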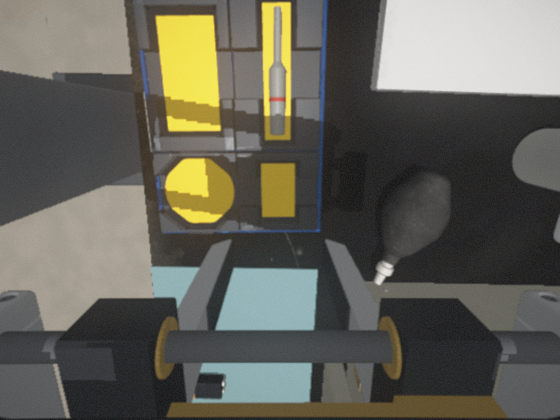

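The probe lies flat in its nest at (277,72). Next is a look above the bulb.

```bash
python3 -c "
from h import *
go(.42,-.4,.2,-90)"
```

```text
t 11.0 turn [ 0.000e+00 -1.000e-03  1.594e+00] shift before [-37.39 -13.29  -3.8 ] after [-12.42  37.69  -3.78] F [-0.1  0.2 -0.2]
```

```bash
python3 -m creep '[0,-6,-1.8,0,0,0,0.2,0,-6,-1.8,0,0,0,0.2,0,0,0,0,0,0.177,0.2,0,0,0,0,0,0.177,0.2,0,0,0,0,0,0.177,0.2,0,0,0,0,0,0.177,0.2,0,0,0,0,0,0.177,0.2,0,0,0,0,0,0.177,0.2,0,0,0,0,0,0.177,0.2,0,0,0,0,0,0.177,0.2,0,0,0,0,0,0.177,0.2,0,6,0,0,0,0,0.2,0,6,0,0,0,0,0.2,0,6,0,0,0,0,0.2,0,6,0,0,0,0,0.2,0,6,0,0,0,0,0.2,0,6,0,0,0,0,0.2,0,2,0,0,0,0,0.2,0,0,0,0,0,0,0.2]' 12
python3 -c "
from h import *
m,im=wrist('w4');meas(m,im,z=.021,ymax=300)
go(.45,-.405,.01,-90)"
```

```text
time_s: 13.38
ee_pos: [0.4268, -0.4043, 0.1969]
orientation: [1.0, 0.002, -0.0, -0.001]
wrist_force: [0.3, -0.8, -0.6]
gripper_width: 0.0751
grasp_force: 0.0
pad ([497.0, -285.0], [224.89999389648438, 463.79998779296875], 92.4)
   [185. 183.] ([435.70001220703125, -295.0], [13.899999618530273, 31.100000381469727], 92.8)
   [339. 162.] ([453.0, -468.5], [19.700000762939453, 74.5], 157.5)
   [277. 156.] ([468.6000061035156, -404.1000061035156], [40.29999923706055, 95.5999984741211], 176.4)
   [358. 122.] ([507.20001220703125, -492.5], [13.699999809265137, 44.400001525878906], 162.1)
   [ 17. 130.] ([492.70001220703125, -111.4000015258789], [46.0, 178.6999969482422], 0.1)
   [95. 30.] ([592.7000122070312, -214.1999969482422], [12.5, 126.5999984741211], 92.3)
   [342.  47.] ([586.0, -467.20001220703125], [26.100000381469727, 92.0], 56.1)
   [184.  28.] ([597.5999755859375, -304.79998779296875], [10.800000190734863, 54.29999923706055], 90.4)
t 13.43 turn [-0.002 -0.     0.006] shift before [ 2.3   0.21 18.73] after [ 2.31  0.17 18.73] F [ 0.2  0.  -0.4]
```

View pics/w4.png

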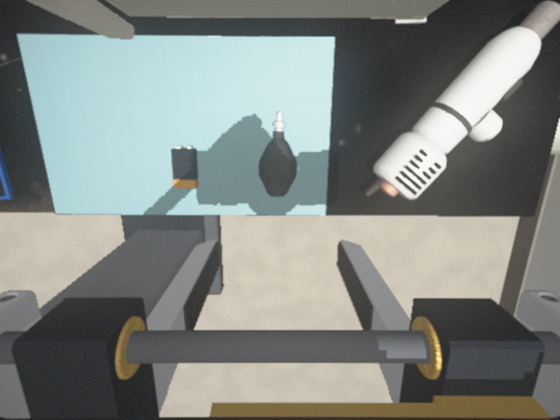

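Bulb at (277,155), with its valve pointing away from the robot. I'll grip it 8 mm towards the thick end.

```bash
python3 -m creep '[3.4,0,5,0,0,0.067,0.2,0,0,5,0,0,0,0.2,0,0,4,0,0,0,0.2,0,0,2,0,0,0,0.2,0,0,0,0,0,0,0.2,0,0,0,0,0,0,0.2]' 20
python3 -c "
from h import *
go(.461,-.4037,.005,-93.6)"
```

```text
time_s: 14.18
ee_pos: [0.4615, -0.404, 0.0393]
orientation: [1.0, -0.03, 0.001, 0.001]
wrist_force: [-0.1, -0.6, 0.6]
gripper_width: 0.075
grasp_force: 0.0
t 14.18 turn [ 0.002 -0.002  0.002] shift before [-0.06 -0.03  3.43] after [-0.05 -0.03  3.43] F [-0.1 -0.6  0.6]
```

```bash
python3 -m creep '[0,0,2.4,0,0,0,0.2,0,0,1,0,0,0,0.2,0,0,0,0,0,0,0.2,0,0,0,0,0,0,1,0,0,0,0,0,0,1,0,0,0,0,0,0,1,0,0,0,0,0,0,1,0,0,0,0,0,0,1]' 20
python3 -m creep '[0,0,-1,0,0,0,1,0,0,-3,0,0,0,1,0,0,-5,0,0,0,1,0,0,-5,0,0,0,1,0,0,-4,0,0,0,1,0,0,0,0,0,0,1]'
python3 -c "
from h import *
go(.45,.02,.18,-93.6)"
```

```text
time_s: 15.18
ee_pos: [0.4604, -0.4046, 0.0037]
orientation: [1.0, -0.031, 0.0, 0.0]
wrist_force: [-0.8, 0.8, 1.7]
gripper_width: 0.0428
grasp_force: 20.0
time_s: 15.92
ee_pos: [0.4618, -0.4063, 0.1889]
orientation: [1.0, -0.031, 0.004, 0.004]
wrist_force: [-0.5, 0.7, -0.5]
gripper_width: 0.0426
grasp_force: 20.0
t 15.93 turn [ 0.007 -0.007  0.001] shift before [ -3.84 -42.48   0.57] after [ -3.86 -42.47   0.89] F [-0.5  0.7 -0.5]
```

```bash
python3 -m creep '[-0.5,-6,0,0,0,0,1,-0.5,-6,0,0,0,0,1,-0.5,-6,0,0,0,0,1,-0.5,-6,0,0,0,0,1,-0.5,-6,0,0,0,0,1,-0.5,-6,0,0,0,0,1,-0.5,-6,0,0,0,0,1,0,0,0,0,0,-0.185,1,0,0,0,0,0,-0.185,1,0,0,0,0,0,-0.185,1,0,0,0,0,0,-0.185,1,0,0,0,0,0,-0.185,1,0,0,0,0,0,-0.185,1,0,0,0,0,0,-0.185,1,0,0,0,0,0,-0.185,1,0,0,0,0,0,-0.185,1,0,0,0,0,0,0,1]'
python3 -c "
from h import *
m,im=wrist('w5');meas(m,im,pad=False,ymax=420)
go(.4547,.0875,.0125,1.8)"
```

```text
time_s: 18.05
ee_pos: [0.4505, 0.0168, 0.1815]
orientation: [0.697, 0.718, -0.001, -0.001]
wrist_force: [-0.3, -0.2, -0.8]
gripper_width: 0.0426
grasp_force: 20.0
Y [259. 217.] ([428.5, -15.600000381469727], [14.100000381469727, 39.29999923706055], 82.7)
Y [355. 223.] ([544.7999877929688, -19.399999618530273], [37.599998474121094, 60.0], 91.8)
Y [299. 217.] ([478.5, -13.0], [30.700000762939453, 61.900001525878906], 126.2)
Y [283. 118.] ([454.3999938964844, 96.19999694824219], [55.0, 105.30000305175781], 91.7)
Y [363. 118.] ([541.0999755859375, 98.19999694824219], [27.399999618530273, 125.19999694824219], 91.8)
t 18.1 turn [-0.003 -0.    -0.003] shift before [ 7.05  0.66 16.93] after [ 7.05  0.63 16.93] F [ 0.4 -0.1 -0.1]
```

View pics/w5.png

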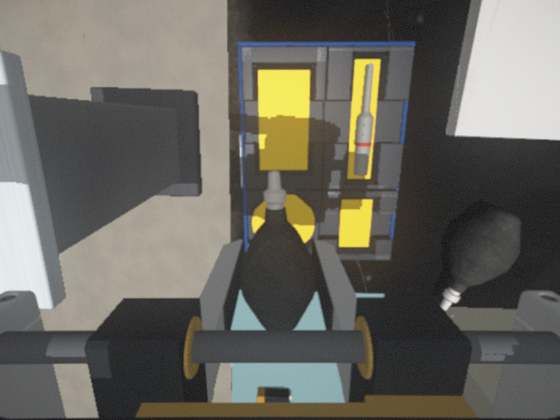

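The bulb is held with its valve tip at (273,171) and the tail near (278,332). I'll check its offset and yaw.

```bash
python3 -c "
from h import *
m=cam('wrist')
for z in(.195,.205):print(cast(m,[(273,171),(279,290)],z))"
```

```text
[[ 0.44701199  0.07180161]
 [ 0.45244633 -0.00114491]]
[[0.4471388  0.07347537]
 [0.45224408 0.00494589]]
```

```bash
python3 -m creep '[3.5,0.35,3,0,0,0.035,1,3.6,0.4,4,0,0,0,1,0,0,5,0,0,0,1,0,0,1,0,0,0,1,0,0,0,0,0,0,1,0,0,0,0,0,0,1]'
python3 -c "
from h import *
go(.4553,.0877,.0117,0)"
```

```text
time_s: 18.85
ee_pos: [0.4598, 0.0876, 0.0557]
orientation: [0.709, 0.706, 0.002, 0.001]
wrist_force: [0.1, -0.1, -0.3]
gripper_width: 0.0425
grasp_force: 20.0
t 18.85 turn [ 0.004 -0.    -0.004] shift before [ 0.   -0.46  4.4 ] after [ 0.01 -0.45  4.4 ] F [ 0.1 -0.1 -0.3]
```

```bash
python3 -m creep '[0,-0.45,1.5,0,0,0,1,0,0,1.2,0,0,0,1,0,0,0.7,0,0,0,1,0,0,0.5,0,0,0,1,0,0,0.4,0,0,0,1,0,0,0,0,0,0,1,0,0,0,0,0,0,1]'
python3 -c "
from h import *
go(.4553,.0877,.0117,0)"
```

```text
time_s: 19.73
ee_pos: [0.4533, 0.0879, 0.0116]
orientation: [0.708, 0.706, -0.0, -0.0]
wrist_force: [-3.8, -0.2, 5.9]
gripper_width: 0.0424
grasp_force: 20.0
t 19.73 turn [-0.     0.    -0.003] shift before [-0.02  0.2  -0.01] after [-0.02  0.2  -0.01] F [-3.8 -0.2  5.9]
```

```bash
python3 -m creep '[0,0,0,0,0,0,0.45,0,0,0,0,0,0,0.4,0,0,0,0,0,0,0.4,0,0,0,0,0,0,0.4]'
python3 -m creep '[0,0,-1,0,0,0,0.4,0,0,-4,0,0,0,0.4,0,0,-5,0,0,0,0.4,0,0,-5,0,0,0,0.4,-6,0,0,0,0,0,0.4,-6,0,0,0,0,0,0.4,0,0,0,0,0,0,0.4]'
python3 -c "
from h import *
m,im=wrist('w6');meas(m,im,pad=False,ymax=420)
go(.45,-.285,.2,-87)"
```

```text
time_s: 20.23
ee_pos: [0.4534, 0.0879, 0.0102]
orientation: [0.708, 0.706, -0.0, -0.0]
wrist_force: [-0.9, 0.6, 0.5]
gripper_width: 0.0567
grasp_force: 0.0
time_s: 21.1
ee_pos: [0.4531, -0.0356, 0.1613]
orientation: [0.711, 0.704, 0.0, 0.001]
wrist_force: [0.4, 1.1, -0.2]
gripper_width: 0.0563
grasp_force: 0.0
Y [361. 179.] ([544.9000244140625, -19.700000762939453], [37.099998474121094, 61.29999923706055], 91.8)
Y [281. 182.] ([457.79998779296875, -22.200000762939453], [72.30000305175781, 72.5999984741211], 46.3)
Y [276.  64.] ([454.29998779296875, 95.5999984741211], [55.0, 105.5999984741211], 91.7)
Y [366.  65.] ([541.2000122070312, 93.4000015258789], [27.299999237060547, 116.4000015258789], 91.8)
t 21.15 turn [ 1.000e-03 -1.000e-03  1.511e+00] shift before [-25.14  -0.13  -3.9 ] after [-1.62 25.09 -3.89] F [-0.   0.9 -0.5]
```

View pics/w6.png

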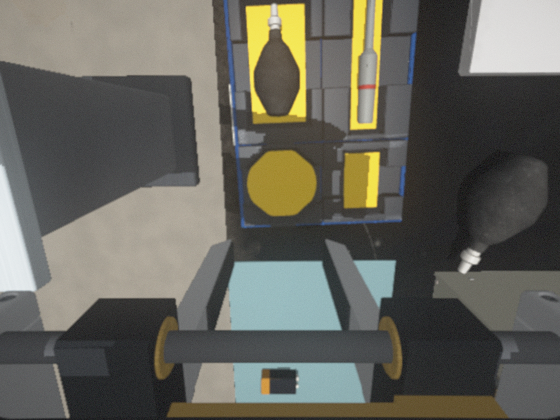

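The bulb lies in its nest at (275,65). Next is the battery.

```bash
python3 -m creep '[0,0,-3.9,0,0,0.168,0.3,0,0,0,0,0,0.168,0.3,0,0,0,0,0,0.168,0.3,0,0,0,0,0,0.168,0.3,0,0,0,0,0,0.168,0.3,0,0,0,0,0,0.168,0.3,0,0,0,0,0,0.168,0.3,0,0,0,0,0,0.168,0.3,0,0,0,0,0,0.168,0.3,-1.1,6,0,0,0,0,0.3,-1.2,6,0,0,0,0,0.3,-1.2,6,0,0,0,0,0.3,-1.1,6,0,0,0,0,0.3,0,1,0,0,0,0,0.3,0,0,0,0,0,0,0.3]' 20
python3 -c "
from h import *
m,im=wrist('w7');meas(m,im,z=.012,ymax=300)
h=cv2.cvtColor(im,cv2.COLOR_BGR2HSV);o=cv2.inRange(h,(8,140,70),(22,255,255));o[260:]=0
for x in cnts(o,60):print('O',x.reshape(-1,2).mean(0),rect(m,x,.012))
go(.455,-.285,.0045,-90)"
```

```text
time_s: 23.02
ee_pos: [0.4216, -0.2833, 0.1992]
orientation: [1.0, 0.028, -0.0, -0.001]
wrist_force: [-0.8, -1.8, 0.5]
gripper_width: 0.0659
grasp_force: 0.0
Y [ 58. 145.] ([458.29998779296875, -21.299999237060547], [70.0, 74.0], 2.7)
Y [43. 65.] ([544.7999877929688, -18.899999618530273], [37.29999923706055, 58.599998474121094], 92.1)
pad ([502.6000061035156, -309.70001220703125], [233.60000610351562, 395.5], 90.2)
   [284. 177.] ([437.70001220703125, -292.29998779296875], [22.0, 28.700000762939453], 85.0)
   [452. 125.] ([498.1000061035156, -478.8999938964844], [36.0, 173.3000030517578], 179.8)
   [135.  42.] ([572.2000122070312, -121.30000305175781], [4.599999904632568, 42.400001525878906], 0.3)
   [278.  22.] ([599.7000122070312, -284.8999938964844], [20.299999237060547, 310.20001220703125], 88.1)
t 23.07 turn [-0.001 -0.     0.058] shift before [ 3.3   0.45 19.49] after [ 3.33  0.23 19.49] F [ 0.5  0.2 -0.4]
```

View pics/w7.png

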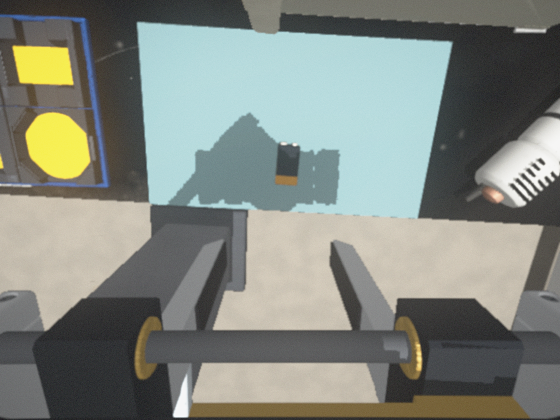

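The battery spans (279,144) to (298,186). I'll cast its corners.

```bash
python3 -c "
from h import *
m=cam('wrist')
for z in(.01,.019):
  c=cast(m,[(279,144),(300,145),(298,186),(275.5,184)],z);print(c.mean(0).round(4),(c[1]-c[0]).round(3),a:=(c[0]+c[1]-c[2]-c[3])/2,np.degrees(np.arctan2(a[1],a[0])))
go(.455,-.290,.0045,-94)"
```

```text
[ 0.4515 -0.2931] [ 0.    -0.025] [ 4.87579561e-02 -2.94824294e-05] -0.034644983125296396
[ 0.4528 -0.2927] [ 0.    -0.024] [ 4.75644745e-02 -2.87607679e-05] -0.03464498312533952
t 23.07 turn [-0.001 -0.     0.127] shift before [ 3.27  0.94 19.49] after [ 3.37  0.5  19.49] F [ 0.5  0.2 -0.4]
```

```bash
python3 -m creep '[0,0,0,0,0,0.04,0.3,3.05,0.85,5,0,0,0,0.3,0,0,5,0,0,0,0.3,0,0,4,0,0,0,0.3,0,0,2,0,0,0,0.3,0,0,1.5,0,0,0,0.3,0,0,0,0,0,0,0.3,0,0,0,0,0,0,0.3]' 15
python3 -c "
from h import *
go(.4525,-.292,.0045,-89.5)"
```

```text
time_s: 24.08
ee_pos: [0.4527, -0.2924, 0.0258]
orientation: [1.0, 0.008, 0.001, 0.001]
wrist_force: [1.4, -0.2, 0.5]
gripper_width: 0.0655
grasp_force: 0.0
t 24.07 turn [ 0.001 -0.002  0.008] shift before [-0.02 -0.04  2.13] after [-0.02 -0.04  2.13] F [ 1.4 -0.2  0.5]
```

```bash
python3 -m creep '[0,0,1.6,0,0,0,0.3,0,0,0.5,0,0,0,0.3,0,0,0,0,0,0,0.3,0,0,0,0,0,0,1,0,0,0,0,0,0,1,0,0,0,0,0,0,1,0,0,0,0,0,0,1,0,0,0,0,0,0,1]' 20
python3 -m creep '[0,0,-1,0,0,0,1,0,0,-3,0,0,0,1,0,0,-5,0,0,0,1,0,0,-5,0,0,0,1,0,0,-3,0,0,0,1,0,0,0,0,0,0,1]'
python3 -c "
from h import *
go(.5,-.05,.18,-88)"
```

```text
time_s: 25.08
ee_pos: [0.4517, -0.2923, 0.0034]
orientation: [1.0, 0.008, 0.0, -0.0]
wrist_force: [0.6, 1.0, -0.6]
gripper_width: 0.0261
grasp_force: 19.8
time_s: 25.82
ee_pos: [0.4532, -0.2935, 0.1773]
orientation: [1.0, 0.008, 0.003, 0.002]
wrist_force: [0.5, 0.2, -0.4]
gripper_width: 0.0266
grasp_force: 19.8
t 25.82 turn [ 0.005 -0.006 -0.019] shift before [  5.07 -24.27  -0.36] after [  5.53 -24.17  -0.27] F [ 0.5  0.2 -0.4]
```

```bash
python3 -m creep '[0,-6,0,0,0,0,1,0,-6,0,0,0,0,1,0,-6,0,0,0,0,1,0,-6,0,0,0,0,1,0,-6,0,0,0,0,1,0,0,0,0,0,-0.176,1,0,0,0,0,0,-0.176,1,0,0,0,0,0,-0.176,1,0,0,0,0,0,-0.176,1,0,0,0,0,0,-0.176,1,0,0,0,0,0,-0.176,1,0,0,0,0,0,-0.176,1,0,0,0,0,0,-0.176,1,0,0,0,0,0,-0.176,1,0,3,0,0,0,0,1,0,0,0,0,0,0,1]'
python3 -c "
from h import *
m,im=wrist('w8');meas(m,im,pad=False,ymax=420)
go(.5449,-.0195,.0125,1.8)"
```

```text
time_s: 27.82
ee_pos: [0.4765, 0.0086, 0.1709]
orientation: [0.697, 0.717, -0.001, -0.002]
wrist_force: [-0.6, 1.1, -1.0]
gripper_width: 0.0259
grasp_force: 19.8
Y [336. 218.] ([544.7000122070312, -19.799999237060547], [37.29999923706055, 60.20000076293945], 91.8)
Y [258. 213.] ([452.3999938964844, -15.0], [55.20000076293945, 74.80000305175781], 38.1)
Y [258. 110.] ([454.29998779296875, 95.69999694824219], [55.0, 105.5999984741211], 91.7)
Y [342. 108.] ([541.2000122070312, 98.19999694824219], [27.200000762939453, 125.5], 91.8)
t 27.88 turn [-0.005 -0.001 -0.002] shift before [-3.02  6.89 15.84] after [-3.03  6.81 15.88] F [ 0.4  0.3 -0.8]
```

View pics/w8.png

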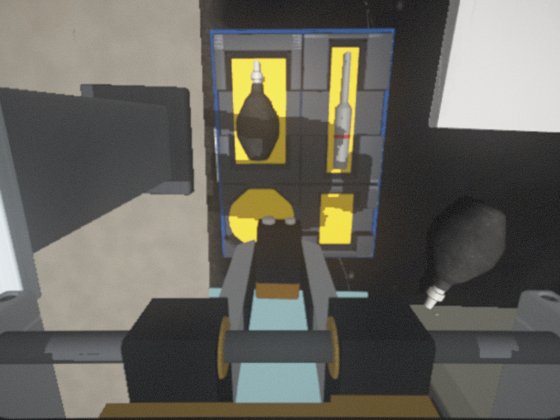

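The battery is held with its front top edge at (279,225) and its tail bottom edge at (277,298).

```bash
python3 -c "
from h import *
m=cam('wrist')
for z in (.187,): print(cast(m,[(258,224),(299,224),(257,284),(300,284),(278,298)],z))"
python3 -m creep '[-1.5,3.3,3,0,0,0,1,-1.5,3.3,4,0,0,0,1,0,0,4,0,0,0,1,0,0,0,0,0,0,1,0,0,0,0,0,0,1]'
python3 -c "
from h import *
go(.5449,-.0195,.0118,1.8)"
```

```text
[[ 0.464603    0.03379057]
 [ 0.4876419   0.03448734]
 [ 0.46442125 -0.00412972]
 [ 0.49006675 -0.00333318]
 [ 0.47722685 -0.01325177]]
time_s: 28.5
ee_pos: [0.5438, -0.0195, 0.0647]
orientation: [0.697, 0.717, 0.0, 0.0]
wrist_force: [0.1, -0.1, -0.0]
gripper_width: 0.0257
grasp_force: 19.8
t 28.5 turn [ 0.001  0.    -0.002] shift before [-0.    0.1   5.29] after [-0.    0.1   5.29] F [ 0.1 -0.1 -0. ]
```

```bash
python3 -m creep '[0,0.1,2.5,0,0,0,1,0,0,1.3,0,0,0,1,0,0,0.7,0,0,0,1,0,0,0.4,0,0,0,1,0,0,0.2,0,0,0,1,0,0,0.1,0,0,0,1,0,0,0,0,0,0,1]'
python3 -c "
from h import *
go(.5449,-.0195,.0118,1.8)"
```

```text
time_s: 29.38
ee_pos: [0.545, -0.0195, 0.0116]
orientation: [0.697, 0.717, 0.0, 0.0]
wrist_force: [0.3, -0.3, -0.7]
gripper_width: 0.0261
grasp_force: 19.8
t 29.38 turn [ 0.    -0.    -0.002] shift before [ 0.   -0.01 -0.02] after [ 0.   -0.01 -0.02] F [ 0.3 -0.3 -0.7]
```

```bash
python3 -m creep '[0,0,0.1,0,0,0,1,0,0,0,0,0,0,0.65,0,0,0,0,0,0,0.5,0,0,0,0,0,0,0.5,0,0,0,0,0,0,0.5,0,0,-1,0,0,0,0.5,0,0,-4,0,0,0,0.5,0,0,-5,0,0,0,0.5,0,0,-5,0,0,0,0.3,5,0,-3,0,0,0,0.1,6,-0.5,0,0,0,0,0.1,6,-0.5,0,0,0,0,0.1,6,-0.5,0,0,0,0,0.1,6,-0.5,0,0,0,0,0.1,4,0,0,0,0,0,0.1,0,0,0,0,0,0,0.1]' 20
python3 -c "
from h import *
m,im=wrist('w9');meas(m,im,z=.012,ymax=300)
go(.5449,.405,.1,1.8)"
```

```text
time_s: 31.38
ee_pos: [0.5144, 0.3125, 0.1907]
orientation: [0.695, 0.719, 0.0, -0.0]
wrist_force: [-0.2, -0.3, -0.6]
gripper_width: 0.0845
grasp_force: 0.0
pad ([747.4000244140625, 371.29998779296875], [59.5, 196.10000610351562], 6.8)
   [487. 158.] ([755.5, 358.20001220703125], [9.0, 11.699999809265137], 102.7)
   [508. 156.] ([779.4000244140625, 360.8999938964844], [9.800000190734863, 10.300000190734863], 91.7)
   [452. 150.] ([713.2000122070312, 365.8999938964844], [27.0, 33.29999923706055], 96.4)
   [489. 136.] ([752.0, 383.20001220703125], [8.800000190734863, 11.5], 102.9)
   [511. 134.] ([776.4000244140625, 386.5], [9.899999618530273, 10.0], 1.7)
   [548. 142.] ([820.2000122070312, 379.0], [28.399999618530273, 38.400001525878906], 98.3)
pad ([499.29998779296875, 362.1000061035156], [221.5, 270.29998779296875], 89.6)
   [249. 199.] ([479.8999938964844, 300.1000061035156], [19.200000762939453, 136.60000610351562], 12.4)
   [218. 101.] ([442.3999938964844, 412.1000061035156], [24.5, 48.599998474121094], 167.9)
   [319. 109.] ([558.7000122070312, 410.1000061035156], [45.5, 49.79999923706055], 114.1)
   [323.  90.] ([560.0999755859375, 426.5], [18.5, 18.600000381469727], 94.8)
   [355. 123.] ([599.2999877929688, 384.5], [10.600000381469727, 158.10000610351562], 89.8)
   [272.  35.] ([494.20001220703125, 479.8999938964844], [22.700000762939453, 172.60000610351562], 0.1)
t 31.43 turn [ 0.  0. -0.] shift before [9.33 3.29 9.07] after [9.33 3.3  9.07] F [ 0.1 -0.6 -0.9]
```

View pics/w9.png

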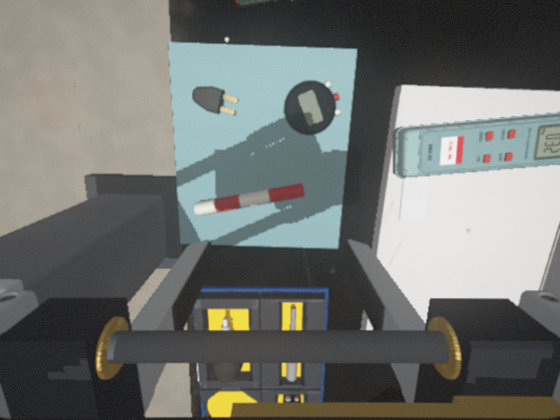

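The stopwatch is centred near (311,107), with its buttons to the upper right at about 22° in world. The plug (212,98) and marker (249,200) are confirmed as the look-alikes. I'll measure the watch's centre.

```bash
python3 -c "
from h import *
m=cam('wrist');im=cv2.imread('pics/w9.png');g=(im.max(2)<75);k=np.zeros_like(g);k[70:145,275:348]=1
c=max(cnts(g&k,50),key=cv2.contourArea);(e,r,a)=cv2.fitEllipse(cv2.convexHull(c));print(e,r,a,cast(m,[e],.015),cast(m,[(331,82),(337,97),(338,113),(303,93),(319,121)],.012))
x,y=cast(m,[e],.015)[0];go(x,y,.1,112)
s=cam('scene')
print(cast(s,[(258,130),(330,160),(205,120),(170,118),(238,108)],0))"
```

```text
(309.4983215332031, 107.52578735351562) (48.968997955322266, 52.85874557495117) 23.33903694152832 [[0.54751548 0.40529796]] [[0.56945947 0.43225671]
 [0.57728457 0.41724284]
 [0.57985901 0.40059171]
 [0.53978724 0.42021178]
 [0.55933407 0.39142033]]
t 31.43 turn [-0.000e+00  1.000e-03 -1.923e+00] shift before [9.35 3.56 9.07] after [-6.57  7.55  9.07] F [ 0.1 -0.6 -0.9]
[[0.8435255  0.42214114]
 [0.87928451 0.10441896]
 [0.74857161 0.61742989]
 [0.66070468 0.72014446]
 [0.90810663 0.60990139]]
```

```bash
python3 -m creep '[4.7,1.8,0,0,0,0,0.05,4.65,1.75,0,0,0,0,0.05,0,0,0,0,0,-0.176,0.05,0,0,0,0,0,-0.176,0.05,0,0,0,0,0,-0.176,0.05,0,0,0,0,0,-0.176,0.05,0,0,0,0,0,-0.176,0.05,0,0,0,0,0,-0.176,0.05,0,0,0,0,0,-0.176,0.05,0,0,0,0,0,-0.176,0.05,0,0,0,0,0,-0.176,0.05,0,0,0,0,0,-0.176,0.05,0,0,0,0,0,-0.176,0.05,0,0,5,0,0,0,0.05,0,0,5,0,0,0,0.05,0,0,3,0,0,0,0.05,0,0,1,0,0,0,0.05,0,0,0,0,0,0,0.05,0,0,0,0,0,0,0.05]' 15
python3 -c "
from h import *
go(.5475,.4053,.0042,113)"
```

```text
time_s: 33.8
ee_pos: [0.5495, 0.4046, 0.0531]
orientation: [-0.196, 0.981, 0.001, 0.002]
wrist_force: [-0.3, 0.4, -0.2]
gripper_width: 0.0894
grasp_force: 0.0
t 33.8 turn [ 0.001  0.004 -0.008] shift before [0.18 0.14 4.89] after [0.16 0.14 4.89] F [-0.3  0.4 -0.2]
```

```bash
python3 -m creep '[0.15,0.15,2.5,0,0,0,0.05,0,0,1.7,0,0,0,0.05,0,0,0.6,0,0,0,0.05,0,0,0,0,0,0,0.05,0,0,0,0,0,0,0.05]' 15
python3 -c "
from h import *
go(.5475,.4053,.0042,113)"
```

```text
time_s: 34.42
ee_pos: [0.5466, 0.4054, 0.0031]
orientation: [-0.196, 0.981, 0.0, 0.001]
wrist_force: [0.4, -0.2, -0.0]
gripper_width: 0.0893
grasp_force: 0.0
t 34.42 turn [ 0.     0.001 -0.007] shift before [-0.08 -0.04 -0.11] after [-0.08 -0.04 -0.11] F [ 0.4 -0.2 -0. ]
```

```bash
python3 -m creep '[0,0,-0.1,0,0,0,0.4,0,0,0,0,0,0,1,0,0,0,0,0,0,1,0,0,0,0,0,0,1,0,0,0,0,0,0,1,0,0,0,0,0,0,1]' 20
python3 -m creep '[0,0,-1,0,0,0,1,0,0,-3,0,0,0,1,0,0,-5,0,0,0,1,0,0,-5,0,0,0,1,0,0,-2,0,0,0,1,0,0,0,0,0,0,1]'
python3 -c "
from h import *
go(.458,.02,.16,1.8)"
```

```text
time_s: 35.17
ee_pos: [0.546, 0.4051, 0.0035]
orientation: [-0.196, 0.981, 0.0, 0.0]
wrist_force: [-0.5, 0.2, 0.0]
gripper_width: 0.0563
grasp_force: 20.0
time_s: 35.92
ee_pos: [0.5472, 0.4058, 0.1671]
orientation: [-0.196, 0.981, 0.001, 0.003]
wrist_force: [0.8, -0.5, -1.0]
gripper_width: 0.0557
grasp_force: 20.0
t 35.92 turn [0.007 0.003 1.934] shift before [ 23.06 -32.19   0.54] after [-38.28 -10.13   0.71] F [ 0.8 -0.5 -1. ]
```

```bash
python3 -m creep '[3.3,-4.6,0,0,0,0,1,3.3,-4.6,0,0,0,0,1,3.3,-4.6,0,0,0,0,1,3.3,-4.6,0,0,0,0,1,3.3,-4.6,0,0,0,0,1,3.3,-4.6,0,0,0,0,1,3.3,-4.6,0,0,0,0,1,0,0,0,0,0,0.176,1,0,0,0,0,0,0.176,1,0,0,0,0,0,0.176,1,0,0,0,0,0,0.176,1,0,0,0,0,0,0.176,1,0,0,0,0,0,0.176,1,0,0,0,0,0,0.176,1,0,0,0,0,0,0.176,1,0,0,0,0,0,0.176,1,0,0,0,0,0,0.176,1,0,0,0,0,0,0.176,1,0,0,0,0,0,0,1]'
python3 -c "
from h import *
m,im=wrist('w10');meas(m,im,pad=False,ymax=420)
go(.458,-.0222,.0118,1.8)"
```

```text
time_s: 38.3
ee_pos: [0.4554, 0.0191, 0.1617]
orientation: [0.696, 0.718, -0.001, -0.001]
wrist_force: [-0.0, 1.0, -0.8]
gripper_width: 0.056
grasp_force: 20.0
Y [350. 218.] ([544.4000244140625, -11.899999618530273], [38.0, 44.900001525878906], 94.2)
Y [279. 212.] ([457.5, -0.4000000059604645], [27.600000381469727, 71.9000015258789], 179.9)
Y [279. 121.] ([454.3999938964844, 95.69999694824219], [55.0, 105.0], 91.5)
Y [363. 120.] ([541.0, 98.30000305175781], [27.399999618530273, 124.5], 91.8)
t 38.35 turn [-0.003 -0.     0.001] shift before [-4.14  0.15 15.02] after [-4.13  0.11 15.02] F [-0.3 -0.1 -0.9]
```

View pics/w10.png

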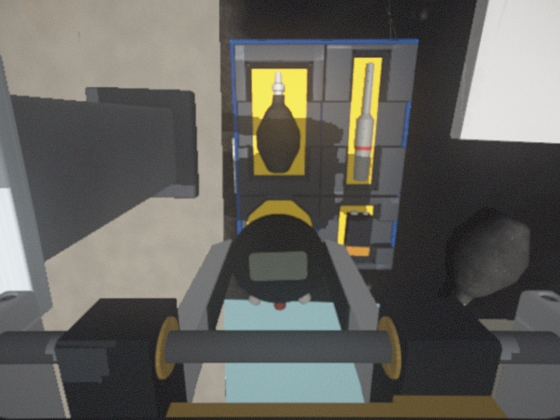

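The battery sits in its nest at (356,231). The held watch spans (278,214) to (279,308), with its buttons towards -y.

```bash
python3 -c "
from h import *
m=cam('wrist');print(cast(m,[(278,214),(233,260),(323,260),(279,308)],.174))"
python3 -m creep '[-2.1,0.05,5,0,0,0,1,-2,0.1,4,0,0,0,1,0,0,1,0,0,0,1,0,0,0,0,0,0,1,0,0,0,0,0,0,1]'
python3 -c "
from h import *
go(.458,-.0222,.0118,1.8)"
```

```text
[[ 0.45530351  0.04928981]
 [ 0.42942303  0.01970267]
 [ 0.48301242  0.02145307]
 [ 0.45790516 -0.0123118 ]]
time_s: 38.98
ee_pos: [0.4605, -0.0215, 0.0654]
orientation: [0.696, 0.718, 0.001, 0.001]
wrist_force: [0.5, -0.5, -0.1]
gripper_width: 0.0562
grasp_force: 20.0
t 38.98 turn [ 0.004  0.    -0.001] shift before [-0.06 -0.28  5.36] after [-0.06 -0.26  5.36] F [ 0.5 -0.5 -0.1]
```

```bash
python3 -m creep '[-0.05,-0.12,2.5,0,0,0,1,0,0,1.3,0,0,0,1,0,0,0.7,0,0,0,1,0,0,0.4,0,0,0,1,0,0,0.2,0,0,0,1,0,0,0.1,0,0,0,1,0,0,0,0,0,0,1]'
python3 -c "
from h import *
go(.458,-.0222,.0118,1.8)"
```

```text
time_s: 39.85
ee_pos: [0.4582, -0.0225, 0.0116]
orientation: [0.697, 0.717, 0.0, 0.0]
wrist_force: [-0.7, 0.8, -0.8]
gripper_width: 0.0557
grasp_force: 20.0
t 39.85 turn [ 0.001  0.    -0.002] shift before [ 0.03 -0.01 -0.02] after [ 0.03 -0.01 -0.02] F [-0.7  0.8 -0.8]
```

```bash
python3 -m creep '[0,0,0.1,0,0,0,1,0,0,0,0,0,0,0.36,0,0,0,0,0,0,0.3,0,0,0,0,0,0,0.3,0,0,0,0,0,0,0.3,0,0,-1,0,0,0,0.3,0,0,-4,0,0,0,0.3,0,0,-5,0,0,0,0.3,0,0,-5,0,0,0,0.3,-6,0,-3,0,0,0,0.3,-6,-2,0,0,0,0,0.3,0,0,0,0,0,0,0.3,0,0,0,0,0,0,0.3]'
python3 -c "
from h import *
m,im=wrist('w11');s=bot.grab_frame('scene')
a=cv2.resize(im[0:300,120:470],None,fx=1.7,fy=1.7);cv2.imwrite('pics/w11b.png',a);cv2.imwrite('pics/s11.png',cv2.resize(s[140:260,140:320],None,fx=4,fy=4,interpolation=cv2.INTER_CUBIC))"
```

```text
time_s: 41.48
ee_pos: [0.4414, -0.138, 0.1886]
orientation: [0.697, 0.717, 0.0, -0.0]
wrist_force: [-0.6, -0.5, -0.4]
gripper_width: 0.0653
grasp_force: 0.0
```

View pics/w11b.png

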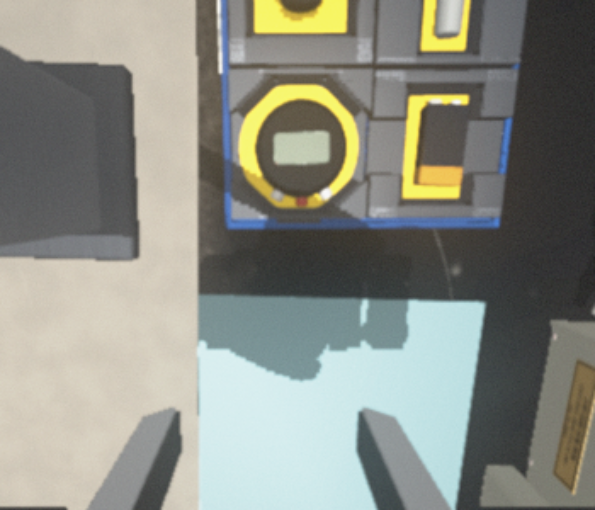

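View pics/s11.png

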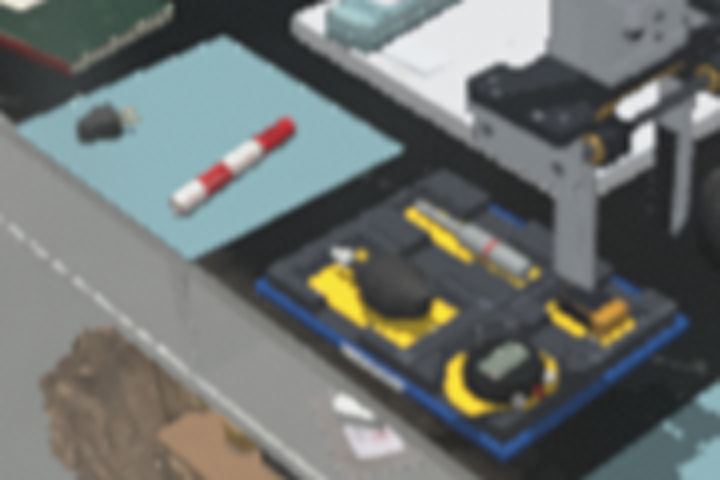

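All four lie in their nests, and the plug and marker are untouched. The battery looks shifted right at (440,147) in the crop, so I'll check that by casting at its top height.

```bash
python3 -c "
from h import *
m=cam('wrist')
p=[(120+x/1.7,y/1.7) for x,y in[(420,106),(467,106),(417,166),(462,167),(417,183),(462,198)]]
print(cast(m,p,.027).round(4));print(cast(m,p,.010).round(4))
q=[(120+x/1.7,y/1.7) for x,y in[(405,97),(468,96),(402,197),(462,200)]];print(cast(m,q,.01).round(4))"
```

```text
[[ 0.5284  0.0022]
 [ 0.5563  0.003 ]
 [ 0.5305 -0.0313]
 [ 0.5581 -0.0311]
 [ 0.5316 -0.0412]
 [ 0.5606 -0.0492]]
[[ 0.5329  0.005 ]
 [ 0.5622  0.0058]
 [ 0.535  -0.0301]
 [ 0.5641 -0.0299]
 [ 0.5362 -0.0405]
 [ 0.5667 -0.049 ]]
[[ 0.523   0.0098]
 [ 0.562   0.0115]
 [ 0.5274 -0.0495]
 [ 0.5669 -0.0502]]
```

The battery is centred at x 0.543 m and flat, so the shift was only parallax. I'm handing in.

```bash
python3 -c "
from plant import bot
print(bot.sign_off())"
```

```text
the job is handed in; nothing more can be done
None
```

The job is handed in after about 42 s of robot time: the flow probe, the smaller bulb, the battery and the stopwatch each lie flat in their own nest, and the marker and plug are where they were.

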